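Trial-fit a sheet-steel box down a tacked guide lane

ROBOT

A 6-joint arm with a two-finger parallel gripper is mounted at the origin on the work surface. World frame = base frame: x ahead of the robot, y to its left, z up, the work surface at z = 0. Lengths are in m, angles in rad, forces in N, time in s.
With the tool pointing down it reaches from about 0.325 to 0.75 m from the base axis. Payload 7.6 kg.
Tool frame: the origin (TCP) lies midway between the tips of the shut fingers; the grasp point (between the pads) lies 19 mm behind it (arm.grasp_offset is the distance from the TCP to the grasp point, in m); z points along the fingers, y is the line along which they close (so a half turn about z gives the same grasp; the last joint's range is limited). The gripper opens to 85 mm and grips with 20 to 120 N. Pads are 22 mm wide; open, the fingers measure 114 mm over their backs; the gripper's body (76 mm by 85 mm) begins 54 mm behind the grasp point. The pads swing forward as they close: fully open they stand 13 mm farther back than shut.
Start: joints at [-1.414, 0.052, 1.401, -0, 1.689, -0.07], TCP at [0.118, -0.512, 0.231] pointing down, gripper open.
Joint ranges: [-2.9, 2.9], [-0.91, 2.17], [0.12, 2.37], [-1.06, 4.2], [0.26, 2.73], [-2.93, 2.93]. Speed limits (rad/s): [2.57, 2.57, 3.01, 3.14, 3.14, 3.14].

INTERFACE

Orientations are given as a 3x3 rotation matrix whose columns are the frame's x, y, z axes.
In Python, from plant import arm gives the robot as it stands.
- The arm moves only by the tool step_arm, never from a script. Its argument "moves" is a list that holds one entry, the list of rows, each a list of 7 numbers: the finger opening in cm, from 0 to 8.54, then the shift along the tool's x, y, z in cm, then the turn, a rotation vector about the tool's x, y, z in degrees. A call has 1 to 10 rows; each row shifts and turns the commanded pose from where the row before left it, along the tool's axes as they then stand; what a row does not reach is not made up. A row lasts 1/10 s, in which the tool goes at most 50 mm and 8.59 degrees, less where a joint would pass 70% of its speed; a pose out of reach is approached as far as the arm can. A call with a gripper value outside its range is refused whole. The fingers move at their own pace and stop on an object; "newtons" is the grip in N (left out, the last holds). Time passes only in rows, so rows that do not move let the fingers close. It gives the time, the measured TCP pose, the force, the opening and the grip force at its end, in the units of the state.
- arm.get_obs(): the state, without advancing time (a new reading comes with each control period).
- arm.camera(name): name is "side" or "top"; returns a dict with "pixels" (480x640x3 uint8, red, green, blue), "camera_matrix" (3x3 intrinsics, pixels), "distortion" ([k1, k2, p1, p2, k3] as OpenCV has them; the pictures are not rectified), "extrinsics" (4x4, takes a point from world to camera coordinates). Camera axes: x right, y down, z forward; pixel columns grow to the right and rows downward; lengths in m; the calibration is good to about 2 mm. A picture is of the moment at which its call begins. There is no depth.
- arm.sign_off(): hands the job in; it is judged then, once.
The state is a dict: "t": time; "joint_pos": joint angles; "joint_vel": joint speeds; "tau": joint torques, N m; "eef_pos": TCP position; "ee_rot": TCP orientation; "force": force on the tool from outside, world axes, zero at the start; "moment": the same for the moment, N m; "width": opening from 0.0 (shut) to 1.0 (fully open); "grip_force": force on a finger pad.
Only numpy, scipy, OpenCV 4.12 (cv2) and the standard library are available. Lean on these libraries where they do the work, as an engineer would, in place of code of your own. Each camera call takes 0.05 s, during which the arm holds its last target. There are 200 camera calls.

TASK

Trial-fit the grey sheet-steel box on the welding fixture: line it up and push it with the fingertips down the lane between the two low guide rails until it rests squarely up against the end stop. The rails are only tacked, so neither the box nor the hand may touch either of them, and the box stays flat on the plate the whole time, never picked up or tipped. Leave the hammer, the brush and the bar offcut where they are, and finish with the hand clear.

Things in the scene. Friction and masses are not known exactly. Their poses are not given: they have to be found in the camera images.
- fixture: Bright steel plate fixed to the table, 480 x 240 mm, 8 mm thick, carrying rails and end stop. Origin: at table level, mid-way across the lane's open mouth. x points down the lane to the stop (push direction), y across, z up. Plate from x = -220 to +260 mm; lane from x = 0 (mouth) to 220 mm (face of the stop), centred on y = 0, 116 mm wide between the rails. Before the mouth the plate is bare.
- rail_far: Guide rail, dark plain-steel flat bar 220 long x 12 wide x 20 mm high on the plate (top 28 mm above the table), fixed. On the fixture's +y side, its inner face at y = +58 mm. Origin: centre of its underside, on the plate. Same axes as the fixture.
- rail_near: Guide rail like the other, on the fixture's -y side (nearer the robot), inner face at y = -58 mm. Origin: centre of its underside, on the plate.
- end_stop: Upright dark-steel bar closing the lane's end, fixed, 90 mm wide across the lane, 40 mm high above the plate. Origin: bottom middle of the face that looks up the lane, at fixture x = 220 mm. Same axes as the fixture.
- box: Closed grey sheet-steel electrical box, 120 long (its x) x 92 wide (y) x 60 mm high, 0.4 to 0.9 kg, loose on the plate before the lane's mouth, up to 25 mm to one side and a little skewed (its x within 0.2 rad of the lane's). Origin: centre of its underside. 12 mm to spare on each side in the lane. Slides with ordinary friction and stops when the push stops.
- hammer: Bystander: hammer, 280 mm long, lying on the table to the robot's right of the fixture, handle along its -x. Leave alone.
- brush: Bystander: brush, 200 mm long, lying on the table to the robot's left of the fixture, handle along its -x. Leave alone.
- bar_offcut: Bystander: round steel bar offcut, 26 mm diameter, 50 mm tall, standing on the plate beside the lane, outside the far rail. Origin: centre of its underside. Leave alone.
Mind the look-alikes: they are no part of the job. What is meant by the box is not turquoise, and is the smaller of those in its own colour.

How it is judged:
On the way:
1. the box is part-way down the lane, between the rails (x of box in the frame of fixture between 0 and 0.13 m and y of box in the frame of fixture between -0.014 and 0.014 m), for 0.1 s.
At the end, for the whole second after the job is handed in: The box lies flat and at rest in the lane between the rails, its front end within 5 mm of the end stop, its length along the lane within 0.1 rad (x of box in the frame of fixture between 0.155 and 0.164 m and y of box in the frame of fixture between -0.0125 and 0.0125 m and z of box in the frame of fixture below 0.011 m and angle between the x axis of box and the x axis of fixture, either way round below 0.1 rad and angle between box's own z axis and vertical below 0.05 rad and linear speed of box below 0.01 m/s); the robot touches nothing.
It fails at once if a rail is touched, by the box, the hand or anything else (contact force between any of rail_far, rail_near and anything else above 0.3 N).
It fails at once if the box is lifted or tipped (8 mm, 0.12 rad) (z of box in the frame of fixture above 0.016 m or angle between box's own z axis and vertical above 0.12 rad).
It fails at once if the hammer, brush or bar offcut is disturbed (moved over 15 mm or toppled) (distance of any of hammer, brush, bar_offcut from where it was at the start of the episode above 0.015 m or angle between bar_offcut's own z axis and vertical above 0.3 rad).
It also fails if it takes over 72 s, if anything falls off the work surface, if the arm or the gripper's body presses on something with over 40 N, if the wrist force passes 120 N, or if a joint passes its speed limit or range.

## Working session

There is one attempt and no reset: what is moved stays moved. The work goes in short steps, Python scripts to look and compute and a tool call to move; the robot and the scene stay as the last step left them, time stands still between calls to the robot, and variables do not carry over. Pictures are saved under pics/ and viewed, at most 10 in all, crops included, and the job is handed in when it is done.

Besides the shell and the picture viewer there is one more tool, called after "Request:" as name([rows], argument=value, ...), one row to a line, values as JSON. step_arm: Moves the arm, as the interface text tells. Its arguments: {"type":"object","properties":{"moves":{"type":"array"},"newtons":{"type":"number"}},"required":["moves"]}

```bash
mkdir -p pics
cat > h.py <<'E'
import cv2,numpy as np
from plant import arm
def snap(n,f):
    c=arm.camera(n); cv2.imwrite('pics/'+f,c['pixels'][:,:,::-1]); np.savez('cam_'+n,**{k:np.array(v) for k,v in c.items()}); return c
def load(n): return np.load('cam_%s.npz'%n)
def ray(c,uv,z):
    p=cv2.undistortPoints(np.array(uv,float).reshape(-1,1,2),c['camera_matrix'],c['distortion']).reshape(-1,2)
    E=c['extrinsics'];R=E[:3,:3];o=-R.T@E[:3,3]
    d=np.c_[p,np.ones(len(p))]@R
    return o+d*((np.array(z)-o[2])/d[:,2]).reshape(-1,1)
def proj(c,P):
    E=c['extrinsics'];return cv2.projectPoints(np.array(P,float).reshape(-1,3),cv2.Rodrigues(E[:3,:3])[0],E[:3,3],c['camera_matrix'],c['distortion'])[0].reshape(-1,2)
E
python3 - <<'E'
from h import *
for n in('top','side'):
    c=snap(n,n+'0.png');E=c['extrinsics'];print(n,-E[:3,:3].T@E[:3,3])
o=arm.get_obs();print(o['t'],o['eef_pos'],o['ee_rot'],o['width'])
E
```

```text
top [0.33500307 0.0159222  1.01243015]
side [ 0.40837279 -1.00307475  0.65699901]
0.1 [ 0.11802619 -0.51128183  0.23055291] [[ 9.74399176e-01  2.24824799e-01 -2.36848765e-04]
 [ 2.24824908e-01 -9.74398161e-01  1.40859022e-03]
 [ 8.59010133e-05 -1.42577865e-03 -9.99998980e-01]] 0.9980615487297807
```

View pics/top0.png

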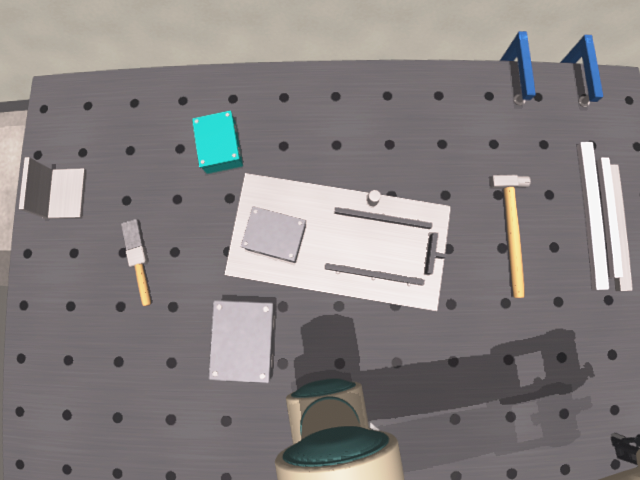

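View pics/side0.png

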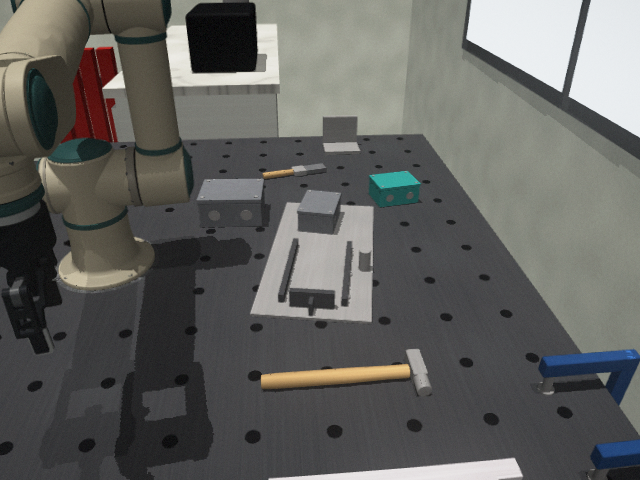

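The candidates in the top image are the small grey box on the plate at (274,234), a larger grey box on the table at (241,342), and a turquoise box at (217,140). I choose the one at (274,234): grey, the smaller of the two, and on the plate before the mouth. I'll check it in a close crop.

Run:
```python
from h import *
c=load('top');cv2.imwrite('pics/crop1.png',cv2.resize(c['pixels'][165:320,220:460,::-1],None,fx=3.3333,fy=3.3333,interpolation=cv2.INTER_CUBIC))
```

```text
(no output)
```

View pics/crop1.png

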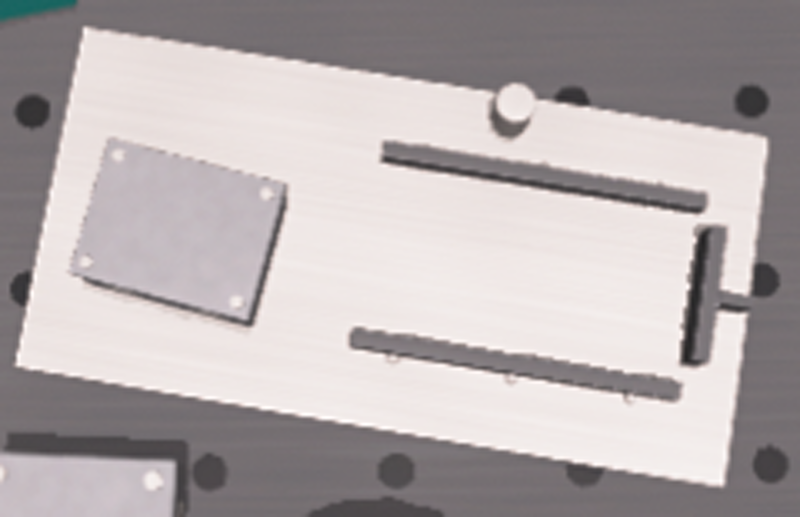

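The crop confirms it: the box's top corners are at crop (108,137), (287,184), (252,325) and (71,273). The plate corners are at (83,27), (768,137), (725,487) and (16,367).

```bash
cat >> h.py <<'E'
def rigid(M,W): # 2D fit W=R M+t
    M=np.array(M,float);W=np.array(W,float)[:,:2];a=M-M.mean(0);b=W-W.mean(0)
    th=np.arctan2((a[:,0]*b[:,1]-a[:,1]*b[:,0]).sum(),(a*b).sum())
    R=np.array([[np.cos(th),-np.sin(th)],[np.sin(th),np.cos(th)]]);t=W.mean(0)-R@M.mean(0)
    return th,t,np.round((W-(M@R.T+t))*1e3,1)
E
python3 - <<'E'
from h import *
c=load('top');f=lambda L:(np.array(L,float)+.5)*.3-.5+[220,165]
P=ray(c,f([(83,27),(768,137),(725,487),(16,367)]),.008)
th,t,r=rigid([(-.22,.12),(.26,.12),(.26,-.12),(-.22,-.12)],P);print('fix',th,t,r)
B=ray(c,f([(108,137),(287,184),(252,325),(71,273)]),.068)
tb,b,rb=rigid([(-.06,.046),(.06,.046),(.06,-.046),(-.06,-.046)],B);print('box',tb,b,rb)
R=np.array([[np.cos(th),-np.sin(th)],[np.sin(th),np.cos(th)]])
print('box in fix',(b-t)@R,tb-th)
# rails check: top edges z .028
for y in(.058,.07,-.058,-.07):
  q=np.array([[0,y],[.22,y]])@R.T+t; print(y,((proj(c,np.c_[q,[.028]*2])-[220,165]+.5)/.3-.5).round())
q=np.array([[.22,.045],[.22,-.045]])@R.T+t; print('stop',((proj(c,np.c_[q,[.048]*2])-[220,165]+.5)/.3-.5).round())
np.savez('fix.npz',th=th,t=t)
E
```

```text
fix -1.747082639138785 [0.50025966 0.01707295] [[ 0.7  0.5]
 [ 0.   0.6]
 [-0.7 -0.5]
 [-0.1 -0.6]]
box -1.8390387723311108 [0.50283537 0.13660402] [[ 0.8  1.1]
 [-0.   0.9]
 [-1.7 -1. ]
 [ 0.9 -1. ]]
box in fix [-0.11813026 -0.01842693] -0.09195613319232576
0.058 [[381. 157.]
 [707. 210.]]
0.07 [[384. 139.]
 [709. 192.]]
-0.058 [[352. 327.]
 [684. 382.]]
-0.07 [[349. 345.]
 [681. 400.]]
stop [[711. 223.]
 [693. 360.]]
```

The fixture fit is within 0.7 mm and the box fit within 2 mm. In the lane frame the box is at x=-118 mm, y=-18 mm, yaw -0.09. 

My plan has two pushes:
1. With two fingertips set along the lane, push the box's near side toward +y. This centres it and squares it.
2. Go behind the box and push it down the lane, with the tips above rail height.

Request:
step_arm([
  [[6,0,0,0,0,0,7.7],[6,0,0,0,0,0,7.7],[6,0,0,0,0,0,7.7],[6,1,-3.5,0,0,0,0],[6,1,-3.5,0,0,0,0],[6,1,-3.5,0,0,0,0],[6,1,-3.5,0,0,0,0],[6,1,-3.5,0,0,0,0],[6,1,-3.5,0,0,0,0],[6,1,-3.5,0,0,0,0]],
])

```text
t: 1.1
eef_pos: [0.2302, -0.2812, 0.231]
ee_rot: [[0.984, -0.176, -0.0], [-0.176, -0.984, 0.0], [-0.0, -0.0, -1.0]]
force: [0.6, -0.0, -0.4]
width: 0.705
grip_force: 0.0
```

Request:
step_arm([
  [[6,1,-3.5,0,0,0,0],[6,1,-3.5,0,0,0,0],[6,1,-3.5,0,0,0,0],[6,1,-3.5,0,0,0,0],[6,1,-3.5,0,0,0,0],[6,1,-3.5,0,0,0,0],[6,1,-3.5,0,0,0,0],[6,1,-3.5,0,0,0,0],[6,1,-3.5,0,0,0,0],[6,1,-3.5,0,0,0,0]],
])

```text
t: 2.1
eef_pos: [0.3901, 0.046, 0.231]
ee_rot: [[0.985, -0.175, -0.0], [-0.175, -0.985, -0.0], [-0.0, 0.0, -1.0]]
force: [0.6, -0.9, 0.8]
width: 0.703
grip_force: 0.0
```

```bash
cat >> h.py <<'E'
def state():
    f=np.load('fix.npz');th,t=float(f['th']),f['t'];R=np.array([[np.cos(th),-np.sin(th)],[np.sin(th),np.cos(th)]])
    o=arm.get_obs();p=o['eef_pos'];M=o['ee_rot']
    print('t',round(o['t'],2),'fix mm',((p[:2]-t)@R*1e3).round(1),'z',round(p[2]*1e3,1),'toolx in fix deg',np.degrees((np.arctan2(M[1,0],M[0,0])-th)).round(2),'tilt',M[2].round(4),'w',round(o['width'],3),'F fix',(np.array(o['force'][:2])@R).round(2),'q',np.round(o['joint_pos'],2))
E
python3 -c "from h import *;state()"
```

```text
t 2.1 fix mm [  -9.1 -113.5] z 231.0 toolx in fix deg 90.01 tilt [-2.e-04  3.e-04 -1.e+00] w 0.703 F fix [0.76 0.74] q [ 0.02 -0.33  1.75 -0.    1.73  1.77]
```

Request:
step_arm([
  [[6,0.6,-2.7,0,0,0,0],[6,0.6,-2.7,0,0,0,0],[6,0.6,-2.7,0,0,0,0],[6,0.5,-2.8,0,0,0,0],[6,0,0,3.5,0,0,0],[6,0,0,3.5,0,0,0],[6,0,0,3,0,0,0],[6,0,0,2,0,0,0],[6,0,0,0,0,0,0],[6,0,0,0,0,0,0]],
])

```text
t: 3.1
eef_pos: [0.4317, 0.1476, 0.1117]
ee_rot: [[0.984, -0.176, -0.0], [-0.176, -0.984, -0.0], [-0.0, 0.0, -1.0]]
force: [-0.3, 0.2, 0.6]
width: 0.701
grip_force: 0.0
```

Run:
```python
from h import *
state()
c=snap('side','a.png');cv2.imwrite('pics/side1.png',cv2.resize(c['pixels'][120:330,230:430,::-1],None,fx=2.85,fy=2.85,interpolation=cv2.INTER_CUBIC))
```

```text
t 3.1 fix mm [-116.5  -90.4] z 111.7 toolx in fix deg 89.99 tilt [-2.e-04  2.e-04 -1.e+00] w 0.701 F fix [-0.13 -0.32] q [ 0.25 -0.07  1.76 -0.    1.45  2.  ]
```

View pics/side1.png

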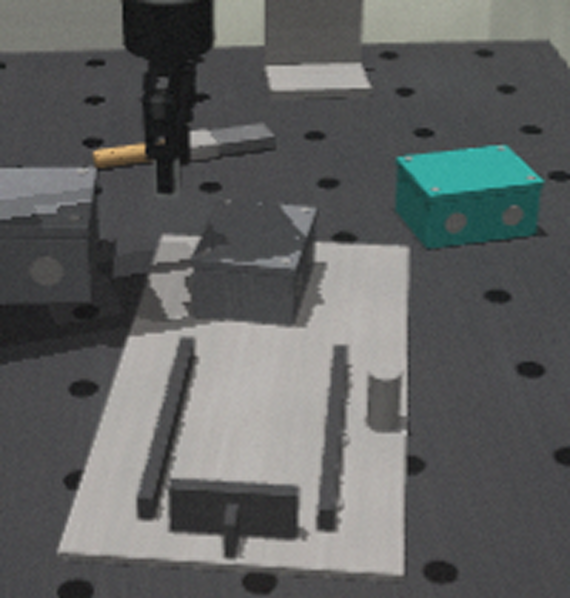

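The picture shows the fingers at crop (165,180), hanging free between the big box, whose edge is at (98,235), and the target box. Now I'll go down to tip height.

Request:
step_arm([
  [[6,0,-0.15,2,0,0,0],[6,0,0,2,0,0,0],[6,0,0,1.5,0,0,0],[6,0,0,1,0,0,0],[6,0,0,1,0,0,0],[6,0,0,0,0,0,0],[6,0,0,0,0,0,0]],
])

```text
t: 3.85
eef_pos: [0.4323, 0.1492, 0.0369]
ee_rot: [[0.984, -0.175, 0.001], [-0.175, -0.984, 0.0], [0.001, -0.0, -1.0]]
force: [0.4, 0.7, 1.0]
width: 0.703
grip_force: 0.0
```

Run:
```python
from h import *
state()
```

```text
t 3.85 fix mm [-118.2  -90.1] z 36.9 toolx in fix deg 89.99 tilt [ 9.e-04 -3.e-04 -1.e+00] w 0.703 F fix [-0.72  0.26] q [ 0.25  0.03  1.83 -0.    1.28  2.  ]
```

Request:
step_arm([
  [[6,0.4,0,0,0,0,0],[6,0.4,0,0,0,0,0],[6,0.3,0,0,0,0,0],[6,0.3,0,0,0,0,0],[6,0.3,0,0,0,0,0],[6,0.3,0,0,0,0,0],[6,0.3,0,0,0,0,0],[6,0.3,0,0,0,0,0],[6,0.3,0,0,0,0,0],[6,0,0,0,0,0,0]],
])

```text
t: 4.85
eef_pos: [0.461, 0.144, 0.0363]
ee_rot: [[0.984, -0.175, 0.001], [-0.175, -0.984, 0.0], [0.001, -0.0, -1.0]]
force: [0.4, -0.4, -0.2]
width: 0.704
grip_force: 0.0
```

Run:
```python
from h import *
state()
c=snap('top','a.png');cv2.imwrite('pics/top2.png',cv2.resize(c['pixels'][165:320,220:460,::-1],None,fx=3.3333,fy=3.3333,interpolation=cv2.INTER_CUBIC))
```

```text
t 4.85 fix mm [-118.1  -60.9] z 36.3 toolx in fix deg 89.99 tilt [ 9.e-04 -3.e-04 -1.e+00] w 0.704 F fix [0.31 0.5 ] q [ 0.23  0.1   1.76 -0.    1.29  1.97]
```

View pics/top2.png

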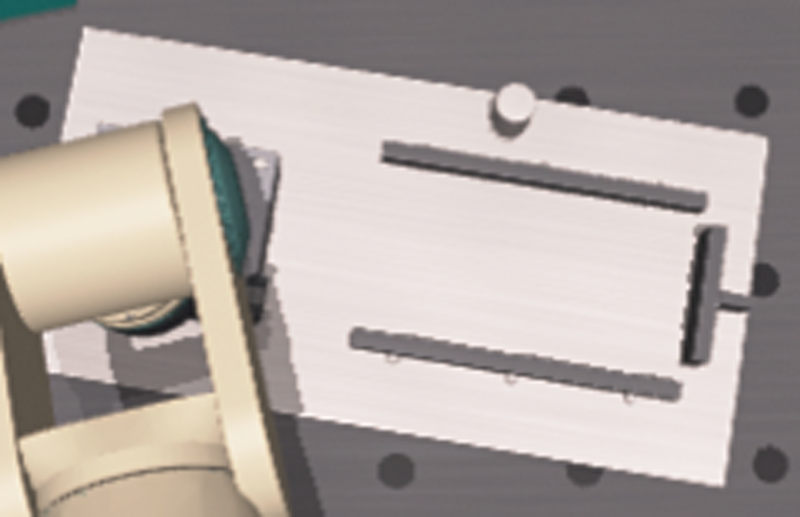

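The arm hides most of the box. Only its front-left top corner shows, at crop (280,153), so I'll measure that.

```bash
cat >> h.py <<'E'
def infix(c,uv,z):
    f=np.load('fix.npz');th=float(f['th']);R=np.array([[np.cos(th),-np.sin(th)],[np.sin(th),np.cos(th)]])
    return (ray(c,uv,z)[:,:2]-f['t'])@R*1e3
crop=lambda L:(np.array(L,float)+.5)*.3-.5+[220,165]
E
python3 - <<'E'
from h import *
print(infix(load('top'),crop([(280,153),(287,184)]),.068))
E
```

```text
[[-63.03268263  40.97740273]
 [-55.08181545  21.69029973]]
```

Request:
step_arm([
  [[6,0.2,0,0,0,0,0],[6,0.2,0,0,0,0,0],[6,0.1,0,0,0,0,0],[6,0,0,0,0,0,0],[6,-0.5,0,0,0,0,0],[6,-0.7,0,0,0,0,0],[6,-0.8,0,0,0,0,0],[6,0,0,-3,0,0,0],[6,0,0,-4,0,0,0],[6,0,0,-4,0,0,0]],
])

```text
t: 5.9
eef_pos: [0.4446, 0.1466, 0.1472]
ee_rot: [[0.985, -0.175, -0.001], [-0.175, -0.985, -0.0], [-0.001, 0.001, -1.0]]
force: [0.7, 0.1, 0.1]
width: 0.705
grip_force: 0.0
```

Run:
```python
from h import *
state()
```

```text
t 5.9 fix mm [-117.8  -77.5] z 147.2 toolx in fix deg 90.01 tilt [-8.e-04  6.e-04 -1.e+00] w 0.705 F fix [-0.18  0.64] q [ 0.24 -0.07  1.69 -0.    1.52  1.99]
```

Request:
step_arm([
  [[6,-1,0,-4,0,0,0],[6,-1.2,-3,0,0,0,0],[6,-1.2,-3,0,0,0,0],[6,-1.2,-3,0,0,0,0],[6,-1.2,-3,0,0,0,0],[6,0,0,0,0,0,-8.2],[6,0,0,0,0,0,-8.2],[6,0,0,0,0,0,-8.2],[6,0,0,0,0,0,-8.2],[6,0,0,0,0,0,-8.2]],
])

```text
t: 6.9
eef_pos: [0.409, 0.275, 0.1862]
ee_rot: [[0.855, 0.519, 0.0], [0.519, -0.855, -0.0], [0.0, 0.0, -1.0]]
force: [0.3, -0.5, 0.6]
width: 0.702
grip_force: 0.0
```

Request:
step_arm([
  [[6,0,0,0,0,0,-8.2],[6,0,0,0,0,0,-8.2],[6,0,0,0,0,0,-8.2],[6,0,0,0,0,0,-8.2],[6,0,0,0,0,0,-8.2],[6,0,0,0,0,0,-8],[6,0,0,0,0,0,0]],
])

```text
t: 7.6
eef_pos: [0.4091, 0.2749, 0.1862]
ee_rot: [[0.174, 0.985, 0.0], [0.985, -0.174, -0.0], [-0.0, 0.0, -1.0]]
force: [0.6, -0.3, -0.2]
width: 0.705
grip_force: 0.0
```

Run:
```python
from h import *
state()
c=snap('top','a.png');cv2.imwrite('pics/top3.png',cv2.resize(c['pixels'][165:320,220:460,::-1],None,fx=3.3333,fy=3.3333,interpolation=cv2.INTER_CUBIC))
```

```text
t 7.6 fix mm [-237.9 -134.9] z 186.2 toolx in fix deg 180.07 tilt [-1.e-04  2.e-04 -1.e+00] w 0.705 F fix [0.19 0.62] q [ 0.52 -0.02  1.56 -0.    1.6   0.69]
```

View pics/top3.png

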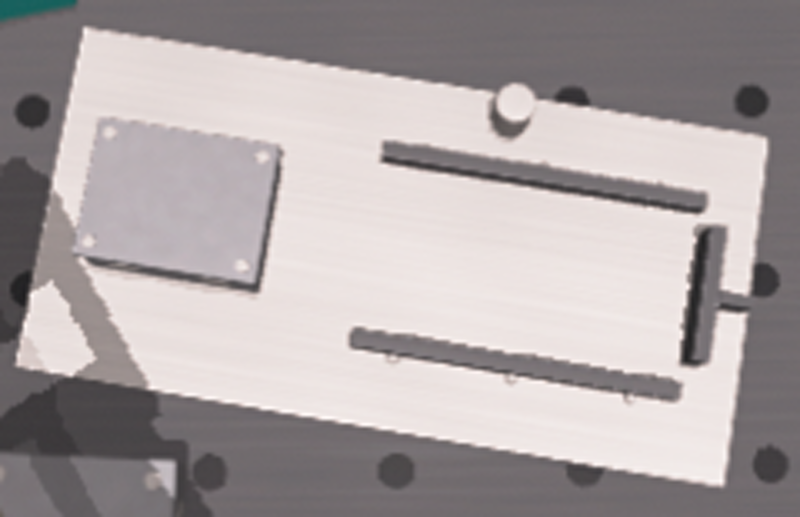

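The box now looks square to the lane, with its top corners at crop (98,117), (282,147), (260,291) and (76,255). I'll measure its offset.

Run:
```python
from h import *
P=infix(load('top'),crop([(98,117),(282,147),(260,291),(76,255)]),.068)
print(P.round(1),rigid([(-60,46),(60,46),(60,-46),(-60,-46)],P)[:2])
```

```text
[[-183.9   45.5]
 [ -62.4   45.1]
 [ -60.1  -49.1]
 [-180.4  -45.7]] (np.float64(0.0016713405847325865), array([-121.69837586,   -1.05460288]))
```

Request:
step_arm([
  [[6,0,3,0,0,0,0],[6,0,3,0,0,0,0],[6,0,3,0,0,0,0],[6,-0.6,3,0,0,0,0],[6,-0.6,1.4,0,0,0,0],[6,0,0,4,0,0,0],[6,0,0,4,0,0,0],[6,0,0,3.5,0,0,0],[6,0,0,2,0,0,0],[6,0,0,0,0,0,0]],
])

```text
t: 8.65
eef_pos: [0.5368, 0.2389, 0.0476]
ee_rot: [[0.177, 0.984, -0.007], [0.984, -0.177, -0.003], [-0.004, -0.006, -1.0]]
force: [-0.8, 0.1, 0.1]
width: 0.704
grip_force: 0.0
```

Run:
```python
from h import *
state()
```

```text
t 8.65 fix mm [-224.8   -2.9] z 47.6 toolx in fix deg 179.88 tilt [-0.0037 -0.0062 -1.    ] w 0.704 F fix [ 0.02 -0.81] q [ 0.36  0.36  1.42 -0.    1.37  0.53]
```

Request:
step_arm([
  [[6,0,0.15,0.9,0,0,0],[6,0,0,0,0,0,0],[6,-1,0,0,0,0,0],[6,-1,0,0,0,0,0],[6,-0.5,0,0,0,0,0],[6,-0.5,0,0,0,0,0],[6,-0.5,0,0,0,0,0],[6,-0.5,0,0,0,0,0],[6,-0.5,0,0,0,0,0],[6,-0.5,0,0,0,0,0]],
])

```text
t: 9.65
eef_pos: [0.5324, 0.1902, 0.0428]
ee_rot: [[0.175, 0.985, 0.001], [0.985, -0.175, 0.001], [0.001, 0.001, -1.0]]
force: [0.6, 3.6, 3.8]
width: 0.699
grip_force: 2.1
```

Run:
```python
from h import *
state()
```

```text
t 9.65 fix mm [-176.1    1.3] z 42.8 toolx in fix deg 180.01 tilt [ 9.e-04  1.e-03 -1.e+00] w 0.699 F fix [-3.62 -0.05] q [0.28 0.31 1.5  0.   1.33 0.45]
```

Request:
step_arm([
  [[6,-0.6,-0.1,0,0,0,0],[6,-0.6,0,0,0,0,0],[6,-0.6,0,0,0,0,0],[6,-0.6,0,0,0,0,0],[6,-0.6,0,0,0,0,0],[6,-0.6,0,0,0,0,0],[6,-0.6,0,0,0,0,0],[6,-0.6,0,0,0,0,0],[6,-0.6,0,0,0,0,0],[6,0,0,0,0,0,0]],
])

```text
t: 10.65
eef_pos: [0.5213, 0.1359, 0.0418]
ee_rot: [[0.176, 0.984, -0.001], [0.984, -0.176, -0.001], [-0.002, -0.001, -1.0]]
force: [-0.5, 0.6, 0.1]
width: 0.702
grip_force: 0.0
```

Run:
```python
from h import *
state()
c=snap('top','a.png');cv2.imwrite('pics/top4.png',cv2.resize(c['pixels'][165:320,220:460,::-1],None,fx=3.3333,fy=3.3333,interpolation=cv2.INTER_CUBIC))
```

```text
t 10.65 fix mm [-120.7   -0.2] z 41.8 toolx in fix deg 179.95 tilt [-1.6e-03 -8.0e-04 -1.0e+00] w 0.702 F fix [-0.54 -0.57] q [ 0.19  0.24  1.58 -0.    1.32  0.36]
```

View pics/top4.png

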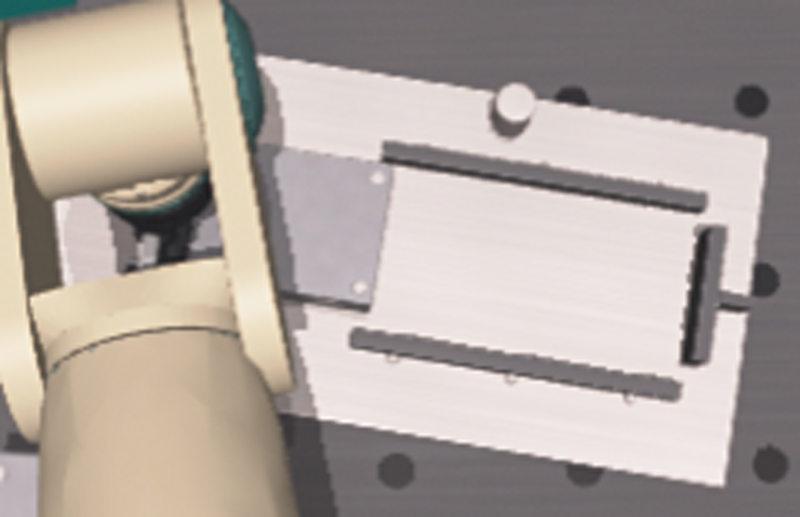

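The box's front top corners are at crop (393,165) and (371,312), level with the rails' mouth.

Run:
```python
from h import *
P=infix(load('top'),crop([(393,165),(371,312)]),.068)
print(P.round(1),P.mean(0))
```

```text
[[  9.8  45. ]
 [ 11.4 -50.8]] [10.60069873 -2.90827639]
```

Request:
step_arm([
  [[6,-0.7,0,0,0,0,0],[6,-0.7,0,0,0,0,0],[6,-0.7,0,0,0,0,0],[6,-0.7,0,0,0,0,0],[6,-0.7,0,0,0,0,0],[6,-0.7,0,0,0,0,0],[6,-0.7,0,0,0,0,0],[6,-0.7,0,0,0,0,0],[6,-0.7,0,0,0,0,0],[6,-0.7,0,0,0,0,0]],
])

```text
t: 11.7
eef_pos: [0.5093, 0.0677, 0.0423]
ee_rot: [[0.175, 0.984, 0.0], [0.984, -0.175, -0.0], [-0.0, 0.0, -1.0]]
force: [0.3, 1.6, -1.3]
width: 0.702
grip_force: 0.9
```

Run:
```python
from h import *
state()
c=snap('top','a.png');cv2.imwrite('pics/top5.png',cv2.resize(c['pixels'][165:320,220:460,::-1],None,fx=3.3333,fy=3.3333,interpolation=cv2.INTER_CUBIC))
```

```text
t 11.7 fix mm [-51.4  -0. ] z 42.3 toolx in fix deg 179.99 tilt [-1.e-04  0.e+00 -1.e+00] w 0.702 F fix [-1.63  0.05] q [ 0.06  0.17  1.66 -0.    1.31  0.24]
```

View pics/top5.png

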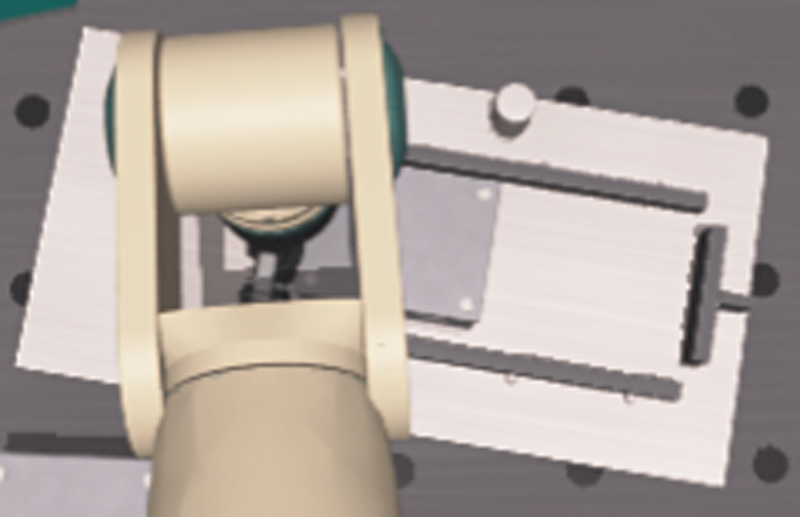

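The front corners are at crop (500,182) and (477,326). The gaps to both rails look even.

Run:
```python
from h import *
P=infix(load('top'),crop([(500,182),(477,326)]),.068)
print(P.round(1),P.mean(0))
```

```text
[[ 79.   45.2]
 [ 78.6 -48.6]] [78.84131989 -1.7202371 ]
```

Request:
step_arm([
  [[6,-0.7,0,0,0,0,0],[6,-0.7,0,0,0,0,0],[6,-0.7,0,0,0,0,0],[6,-0.7,0,0,0,0,0],[6,-0.7,0,0,0,0,0],[6,-0.7,0,0,0,0,0],[6,-0.7,0,0,0,0,0],[6,-0.7,0,0,0,0,0],[6,-0.7,0,0,0,0,0],[6,-0.7,0,0,0,0,0]],
])

```text
t: 12.75
eef_pos: [0.4971, -0.0012, 0.0424]
ee_rot: [[0.175, 0.984, 0.0], [0.984, -0.175, 0.0], [0.0, 0.0, -1.0]]
force: [0.1, 3.7, 1.3]
width: 0.7
grip_force: 1.7
```

Run:
```python
from h import *
state()
```

```text
t 12.75 fix mm [18.5  0.1] z 42.4 toolx in fix deg 179.99 tilt [ 0.e+00  3.e-04 -1.e+00] w 0.7 F fix [-3.62 -0.51] q [-0.08  0.13  1.71  0.    1.3   0.1 ]
```

Request:
step_arm([
  [[6,-0.7,0,0,0,0,0],[6,-0.7,0,0,0,0,0],[6,-0.7,0,0,0,0,0],[6,-0.7,0,0,0,0,0],[6,-0.7,0,0,0,0,0],[6,-0.7,0,0,0,0,0],[6,-0.7,0,0,0,0,0],[6,-0.5,0,0,0,0,0],[6,-0.4,0,0,0,0,0],[6,-0.2,0,0,0,0,0]],
])

```text
t: 13.75
eef_pos: [0.4865, -0.0601, 0.0423]
ee_rot: [[0.176, 0.984, -0.0], [0.984, -0.176, -0.0], [-0.0, -0.0, -1.0]]
force: [0.7, 4.4, 3.2]
width: 0.705
grip_force: 2.1
```

Request:
step_arm([
  [[6,-0.1,0,0,0,0,0],[6,-0.1,0,0,0,0,0],[6,-0.1,0,0,0,0,0],[6,-0.1,0,0,0,0,0],[6,-0.1,0,0,0,0,0],[6,-0.1,0,0,0,0,0]],
])

```text
t: 14.35
eef_pos: [0.4855, -0.0657, 0.0423]
ee_rot: [[0.175, 0.985, 0.0], [0.985, -0.175, -0.0], [-0.0, 0.0, -1.0]]
force: [1.9, 3.9, 2.7]
width: 0.708
grip_force: 2.1
```

Run:
```python
from h import *
state()
```

```text
t 14.35 fix mm [84.1  0. ] z 42.3 toolx in fix deg 180.0 tilt [-1.e-04  0.e+00 -1.e+00] w 0.708 F fix [-4.15  1.16] q [-0.21  0.11  1.73 -0.    1.3  -0.03]
```

Request:
step_arm([
  [[6,-0.1,0,0,0,0,0],[6,-0.1,0,0,0,0,0],[6,-0.1,0,0,0,0,0]],
])

```text
t: 14.65
eef_pos: [0.485, -0.0687, 0.0423]
ee_rot: [[0.175, 0.984, 0.0], [0.984, -0.175, -0.0], [-0.0, 0.0, -1.0]]
force: [0.3, 4.0, 3.3]
width: 0.699
grip_force: 2.1
```

Request:
step_arm([
  [[6,-0.1,0,0,0,0,0]],
])

```text
t: 14.75
eef_pos: [0.4849, -0.0692, 0.0423]
ee_rot: [[0.176, 0.984, 0.0], [0.984, -0.176, 0.001], [0.001, 0.0, -1.0]]
force: [1.6, 9.8, 3.1]
width: 0.703
grip_force: 4.8
```

Request:
step_arm([
  [[6,-0.1,0,0,0,0,0]],
])

```text
t: 14.85
eef_pos: [0.485, -0.0693, 0.0423]
ee_rot: [[0.176, 0.984, 0.001], [0.984, -0.176, 0.003], [0.003, 0.0, -1.0]]
force: [2.8, 14.0, 3.2]
width: 0.704
grip_force: 7.4
```

The force rose from 4 N to 14 N with the hand stopped, so the box is against the stop. I'll back off, lift clear and check.

Request:
step_arm([
  [[6,0.4,0,0,0,0,0],[6,1,0,0,0,0,0],[6,2,0,0,0,0,0],[6,2,0,0,0,0,0],[6,0,0,-4,0,0,0],[6,0,0,-4,0,0,0],[6,0,0,-4,0,0,0],[6,4,0,-2,0,0,0],[6,4,0,0,0,0,0],[6,4,0,0,0,0,0]],
])

```text
t: 15.85
eef_pos: [0.5155, 0.1019, 0.183]
ee_rot: [[0.177, 0.984, 0.002], [0.984, -0.177, -0.001], [-0.001, 0.002, -1.0]]
force: [0.1, -0.6, -0.7]
width: 0.702
grip_force: 0.0
```

Request:
step_arm([
  [[6,4,0,0,0,0,0],[6,4,0,0,0,0,0],[6,0,0,0,0,0,0]],
])

```text
t: 16.15
eef_pos: [0.5288, 0.1834, 0.1813]
ee_rot: [[0.171, 0.985, -0.001], [0.985, -0.171, -0.0], [-0.0, -0.001, -1.0]]
force: [0.3, -0.6, 0.0]
width: 0.703
grip_force: 0.0
```

Run:
```python
from h import *
state()
c=snap('top','a.png');cv2.imwrite('pics/top6.png',cv2.resize(c['pixels'][165:320,220:460,::-1],None,fx=3.3333,fy=3.3333,interpolation=cv2.INTER_CUBIC))
```

```text
t 16.15 fix mm [-168.7   -1.1] z 181.3 toolx in fix deg 180.25 tilt [-5.0e-04 -1.1e-03 -1.0e+00] w 0.703 F fix [0.49 0.42] q [0.27 0.17 1.37 0.   1.6  0.44]
```

View pics/top6.png

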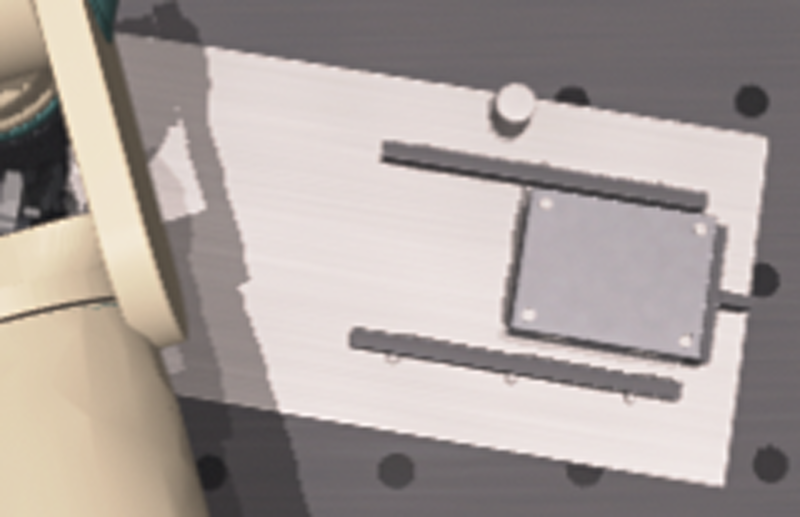

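The box's top corners are at crop (530,188), (717,216), (697,361) and (511,328). It sits against the stop between the rails.

Run:
```python
from h import *
P=infix(load('top'),crop([(530,188),(717,216),(697,361),(511,328)]),.068)
th,t,_=rigid([(-60,46),(60,46),(60,-46),(-60,-46)],P);print(P.round(1),th,t)
if 152<t[0]<167 and abs(t[1])<7 and abs(th)<.06: print(arm.sign_off())
```

```text
[[ 98.5  44.4]
 [219.4  46.1]
 [218.8 -47.9]
 [100.  -46.4]] 0.001984669166070603 [159.15838236  -0.93564456]
the job is handed in; nothing more can be done
None
```

I pushed the grey box down the lane until it stopped squarely against the end stop, moved the hand clear, and handed the job in at about 16 s. In the last picture the box centre measures x = 159 mm, y = -1 mm, with 0.002 rad skew. It showed no sign of touching the rails. The sign-off returned no verdict.

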